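# Register a microtube block in a corner fixture and hold it there

## Task

The loose microtube block in the open middle of the table, near the fixture (not the one at the far left beside the white timer), has to sit exactly in the corner of the locating fixture. Pick it up, set it flat on the fixture's plate and press it into the corner, its long side flush along the long fence and its end against the short fence at once. Finish while still holding it pressed firmly against both fences; do not let go, and leave the grey case and the black pot alone.

Things in the scene. Friction and masses are not known exactly. Their poses are not given: they have to be found in the camera images.
- block: orange microtube block, a flat-sided bar 49 mm (own x) by 104 mm (own y) by 26 mm high, tube caps to 31 mm, about 0.2 kg; lies flat on the worktop at one of three spots (case and pot have the others), turned up to 0.6 rad. Origin: centre of its underside (to 1 mm), z up. Either end may face the short fence. A like block far left by the timer belongs to the room.
- fixture: locating fixture, fixed to the worktop: a grey plate 120 mm (own x) by 180 mm (own y), top 8 mm above the worktop, with two low steel fences on it that form a corner. Origin: centre of the underside, z up; it is turned by up to 0.35 rad about z. It does not move.
- long_fence: the long fence of the fixture: steel bar 12 mm (x) by 130 mm (y) by 10 mm high on the plate's +x edge, running along the fixture's y. Origin: centre of its underside, on the plate's top; axes as the fixture's. Its face towards the block is the plane x = -6 mm (x = +46 mm in the fixture's frame). Rigid.
- short_fence: the short fence of the fixture: steel bar 70 mm (x) by 12 mm (y) by 10 mm high on the plate's +y edge, running along the fixture's x. Origin: centre of its underside, on the plate's top; axes as the fixture's. Its face towards the block is the plane y = -6 mm (y = +74 mm in the fixture's frame). Rigid.
- corner (a point): the point on the plate's top, 8 mm above the worktop, where the inner faces of the two fences would meet: x = +46 mm, y = +74 mm in the fixture's frame. The seated block lies on its -x, -y side, so the block's centre comes to about x = +21 mm, y = +22 mm in the fixture's frame, its own y along the fixture's y (either way round).
- grey_case: grey flat case, 52 x 93 x 18 mm, loose bystander lying flat on the worktop; origin: centre of its underside
- black_pot: black round pot, 40 mm across and 57 mm high, loose bystander standing on the worktop; origin: centre of its underside
Mind the look-alikes: they are no part of the job. There is more than one size of the block; the one meant has the size given above.

How it is judged:
On the way:
1. the block is picked up off the worktop in the fingers (height (world z) of block above 0.02 m and contact force between the fingers and block above 1 N), for 0.2 s.
At the end, for the whole second after the job is handed in: The block lies flat on the plate (underside within 3 mm, tilt under 0.04 rad), in the corner (within 4 mm) with its long side along the long fence (within 0.04 rad), at rest, and the fingers hold it so that it presses on each of the two fences with more than 2 N through the last second (contact force between block and long_fence above 2 N and contact force between block and short_fence above 2 N and contact force between the fingers and block above 2 N and angle between the y axis of block and the y axis of fixture, either way round below 0.04 rad and angle between block's own z axis and vertical below 0.04 rad and z of block in the frame of fixture between 0.005 and 0.011 m and x of block in the frame of fixture between 0.017 and 0.025 m and y of block in the frame of fixture between 0.018 and 0.026 m and linear speed of block below 0.01 m/s); the arm keeps its last pose, push and grip.
It fails at once if the grey case was disturbed (distance of grey_case from where it was at the start of the episode above 0.02 m).
It fails at once if the black pot was disturbed (distance of black_pot from where it was at the start of the episode above 0.02 m).
It also fails if it takes over 64 s, if anything falls off the work surface, if the arm or the gripper's body presses on something with over 40 N, if the wrist force passes 120 N, or if a joint passes its speed limit or range.

## Robot

A 6-joint arm with a two-finger parallel gripper is mounted at the origin on a cart in front of the work surface, level with it; the furniture and walls round the work are solid. World frame = base frame: x ahead of the robot, y to its left, z up, the work surface at z = 0. Lengths are in m, angles in rad, forces in N, time in s.
With the tool pointing down it reaches from about 0.375 to 0.825 m from the base axis. Payload 5.5 kg.
Tool frame: the origin (TCP) lies between the finger pads; the fingertips stand 8 mm ahead of it and the grasp point (between the pads) lies 11 mm behind it; z points along the fingers, y is the line along which they close (so a half turn about z gives the same grasp; the last joint's range is limited). The gripper opens to 85 mm and grips with 20 to 120 N. Pads are 22 mm wide; open, the fingers measure 114 mm over their backs; the gripper's body (76 mm by 85 mm) begins 54 mm behind the grasp point. The pads swing forward as they close: fully open they stand 13 mm farther back than shut.
Start: joints at [1.298, 0.314, -0.047, 1.21, 0, 1.571], TCP at [0.162, 0.578, 0.239] pointing down, gripper open.
Joint ranges: [-2.67, 2.67], [-0.69, 1.73], [-1.03, 1.25], [-2.08, 2.16], [-1.42, 1.45], [-3.14, 3.14]. Speed limits (rad/s): [2.39, 2.39, 3.01, 3.14, 3.14, 3.14].

## Interface

Orientations are given as a unit quaternion [x, y, z, w].
In Python, from workcell import get_state, viewer, order gives the robot as it stands.
- The arm moves only by the tool apply_moves, never from a script. Its argument "rows" is text: rows parted by semicolons, each of 4 numbers parted by spaces: the shift along the world's x, y, z in cm, then the turn about the world's z in degrees. A call has 1 to 5 rows; each row is the pose to reach, as a shift and turn from the pose commanded when the call began; what a row does not reach only later rows make up. A row lasts 1/12 s, in which the tool goes at most 41.7 mm and 7.16 degrees, less where a joint would pass 70% of its speed; a pose out of reach is approached as far as the arm can. A call with a gripper value outside its range is refused whole. "claw" is the opening, from -1 (shut) to 1 (fully open), set as the call begins (left out, the last holds). The fingers move at their own pace and stop on an object; the grip force is fixed at half the most. Time passes only in rows, so rows that repeat a pose let the fingers close. It gives the time, the measured TCP pose, the force, the opening and the grip force at its end, in the units of the state.
- get_state(): the state, without advancing time (a new reading comes with each control period).
- viewer.snapshot(name): name is "scene" or "top"; returns the picture (480x640x3 uint8, red, green, blue); there is no depth.
- viewer.camera_model(name): a dict with "vertical_fov" (degrees; the focal length in pixels is half the picture's height over the tangent of half this angle, whatever the lens; pixels are square), "cx", "cy" (the principal point, pixels), "T" (4x4, takes a point from camera to world coordinates). Camera axes: x right, y down, z forward; pixel columns grow to the right and rows downward; lengths in m; the calibration is good to about 2 mm. A picture is of the moment at which its call begins. camera_model takes no time and is no camera call.
- order.sign_off(): hands the job in; it is judged then, once.
The state is a dict: "clock": time; "qpos": joint angles; "joint_velocities": joint speeds; "joint_torque": joint torques, N m; "tcp_pos": TCP position; "eef_rot": TCP orientation; "contact_force": force on the tool from outside, world axes, zero at the start; "wrist_torque": the same for the moment, N m; "width": opening from 0.0 (shut) to 1.0 (fully open); "grip_force": force on a finger pad.
Only numpy, scipy, OpenCV 4.12 (cv2) and the standard library are available. Lean on these libraries where they do the work, as an engineer would, in place of code of your own. Each camera call takes 0.05 s, during which the arm holds its last target. There are 200 camera calls.

## Working session

There is one attempt and no reset: what is moved stays moved. The work goes in short steps, Python scripts to look and compute and a tool call to move; the robot and the scene stay as the last step left them, time stands still between calls to the robot, and variables do not carry over. Pictures are saved under pics/ and viewed, at most 10 in all, crops included, and the job is handed in when it is done.

Besides the shell and the picture viewer there is one more tool, called after ">>>" as a command line: name --argument value ..., lists and objects as JSON in quotes. apply_moves: Moves the arm, as the interface text tells. Its arguments: {"type":"object","properties":{"rows":{"type":"string"},"claw":{"type":"number"}},"required":["rows"]}

```bash
mkdir -p pics
python3 - <<'E'
from workcell import get_state, viewer
import cv2
for n in ("scene","top"):
    im=viewer.snapshot(n); cv2.imwrite(f"pics/{n}0.png",im[:,:,::-1])
    print(n,viewer.camera_model(n))
print(get_state())
E
```

```text
scene {'vertical_fov': 52.24507463221747, 'cx': 318.8127296653398, 'cy': 242.21048492307852, 'T': array([[ 0.8824702 , -0.33306234,  0.33213826,  0.18320624],
       [-0.47026887, -0.61021578,  0.63756089, -0.3384089 ],
       [-0.00967151, -0.71882277, -0.69512609,  0.68109663],
       [ 0.        ,  0.        ,  0.        ,  1.        ]])}
top {'vertical_fov': 42.76809997764459, 'cx': 323.29351403200576, 'cy': 232.93431704761943, 'T': array([[-2.05884671e-02, -9.90535886e-01,  1.35701048e-01,
         3.65554831e-01],
       [-9.99787980e-01,  2.03527751e-02, -3.12413076e-03,
         2.85060166e-01],
       [ 3.32670723e-04, -1.35736597e-01, -9.90744904e-01,
         1.09036664e+00],
       [ 0.00000000e+00,  0.00000000e+00,  0.00000000e+00,
         1.00000000e+00]])}
{'clock': 0.1, 'qpos': array([ 1.29801851e+00,  3.14161965e-01, -4.79743539e-02,  1.21016272e+00,
       -8.82536811e-06,  1.57079024e+00]), 'joint_velocities': array([-0.00085964, -0.00094981, -0.00023988, -0.00151638, -0.00095572,
       -0.00113517]), 'joint_torque': array([ 5.62496132e-05, -5.40767169e+01,  3.40541196e+01,  1.11303414e-02,
        2.86154750e-05,  1.76884363e-06]), 'tcp_pos': array([0.16151545, 0.57734371, 0.23851883]), 'eef_rot': array([ 1.35963393e-01,  9.90713577e-01, -7.44976303e-04, -9.77895143e-05]), 'contact_force': array([-0.34560194,  0.63723181, -0.15997073]), 'wrist_torque': array([ 0.02261914, -0.02966784, -0.00662621]), 'grip_force': 0.0, 'width': 0.9989519412853052}
```

View pics/top0.png

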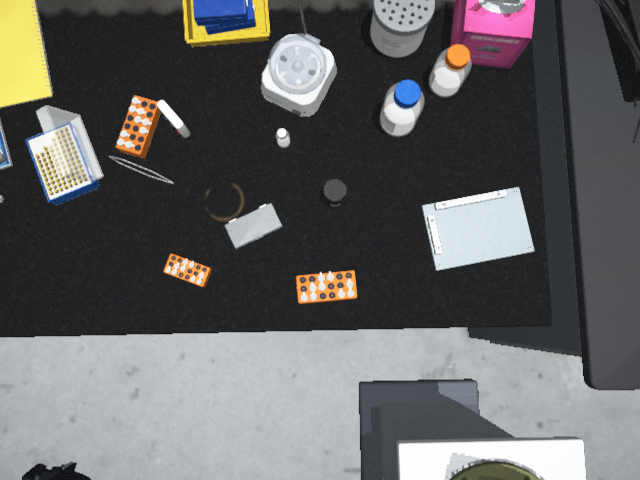

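View pics/scene0.png

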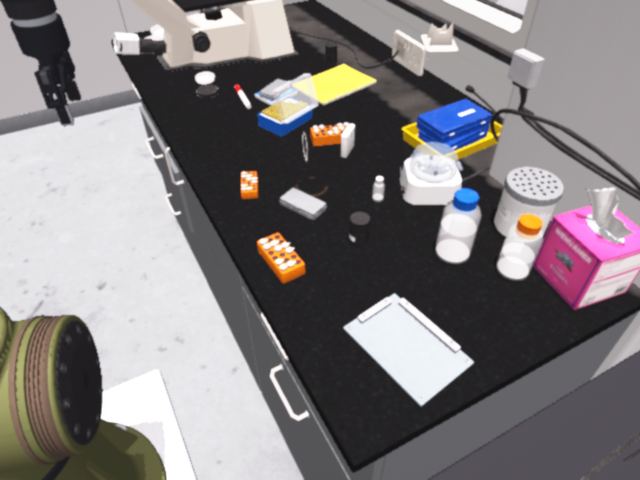

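The top view shows the target block at about (327,287) and a smaller look-alike at (187,270). The fixture is at (478,228), with its long fence along the upper edge and its short fence on the left. The case is at (253,226) and the pot at (335,191).

```bash
cat > h.py <<'E'
import numpy as np, cv2
from workcell import viewer
def ray(n,uv,z):
    m=viewer.camera_model(n); T=m["T"]; f=240/np.tan(np.radians(m["vertical_fov"]/2))
    uv=np.atleast_2d(uv).astype(float)
    d=np.c_[(uv[:,0]-m["cx"])/f,(uv[:,1]-m["cy"])/f,np.ones(len(uv))]@T[:3,:3].T
    o=T[:3,3]; return (o+d*((z-o[2])/d[:,2])[:,None])[:,:2]
def biggest(mask,c):
    """contour containing / nearest to c, largest"""
    cs,_=cv2.findContours(mask.astype(np.uint8),cv2.RETR_EXTERNAL,cv2.CHAIN_APPROX_NONE)
    cs=[k for k in cs if cv2.contourArea(k)>30 and cv2.pointPolygonTest(k,c,True)>-12]
    return max(cs,key=cv2.contourArea)[:,0]
def rect(pts):
    (c,s,a)=cv2.minAreaRect((pts*1000).astype(np.float32)); return np.round(c,1),np.round(s,1),round(a,2),np.round(cv2.boxPoints((c,s,a)),1).tolist()
E
python3 - <<'E'
from h import *
for n,cb,cf in (("top",(327,287),(490,235)),("scene",(281,257),(410,350))):
    im=cv2.imread(f"pics/{n}0.png"); hsv=cv2.cvtColor(im,cv2.COLOR_BGR2HSV)
    H,S,V=cv2.split(hsv)
    o=((H<20)&(S>140)&(V>90)).astype(np.uint8); o=cv2.morphologyEx(o,cv2.MORPH_CLOSE,np.ones((7,7)))
    k=biggest(o,cb)
    for z in(0,.026): print(n,"block z",z,rect(ray(n,k,z)))
    k=biggest((V>110)&(S<60),cf); print("plate",rect(ray(n,k,.008)))
    print("plate px colour",im[cf[1],cf[0]])
    np.set_printoptions(linewidth=200)
im=cv2.imread("pics/top0.png"); cv2.imwrite("pics/crop.png",np.hstack([cv2.resize(im[175:285,410:545],None,fx=4.4,fy=4.4,interpolation=cv2.INTER_CUBIC)]))
im=cv2.imread("pics/scene0.png"); cv2.imwrite("pics/crop2.png",cv2.resize(im[220:410,250:480],None,fx=3,fy=3,interpolation=cv2.INTER_CUBIC))
E
```

```text
top block z 0 (array([418.8, 278.8]), array([ 51.8, 106.9]), 4.15, [[389.1000061035156, 330.20001220703125], [396.79998779296875, 223.60000610351562], [448.5, 227.39999389648438], [440.79998779296875, 334.0]])
top block z 0.026 (array([417.5, 278.9]), array([ 50.6, 104.4]), 4.15, [[388.5, 329.20001220703125], [396.1000061035156, 225.10000610351562], [446.5, 228.6999969482422], [439.0, 332.79998779296875]])
plate (array([517.2,   6.4]), array([120.5, 180. ]), 9.86, [[442.5, 84.80000305175781], [473.29998779296875, -92.5999984741211], [592.0, -71.9000015258789], [561.2000122070312, 105.4000015258789]])
plate px colour [234 229 220]
scene block z 0 (array([424.8, 288.8]), array([ 63.4, 132.3]), 4.18, [[388.29998779296875, 352.5], [397.8999938964844, 220.5], [461.20001220703125, 225.1999969482422], [451.6000061035156, 357.1000061035156]])
scene block z 0.026 (array([415.5, 264.9]), array([ 61. , 127.2]), 4.18, [[380.5, 326.1000061035156], [389.70001220703125, 199.1999969482422], [450.6000061035156, 203.6999969482422], [441.29998779296875, 330.5]])
plate (array([520.2,   3. ]), array([127.9, 184.3]), 9.67, [[441.70001220703125, 83.0999984741211], [472.6000061035156, -98.5999984741211], [598.7000122070312, -77.0999984741211], [567.7999877929688, 104.5999984741211]])
plate px colour [247 243 238]
```

View pics/crop.png

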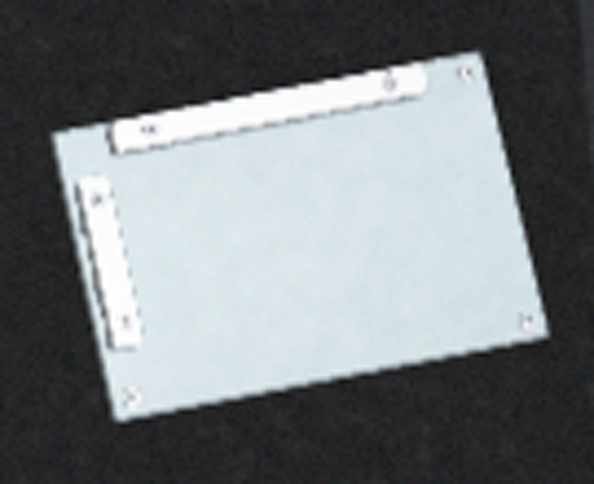

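View pics/crop2.png

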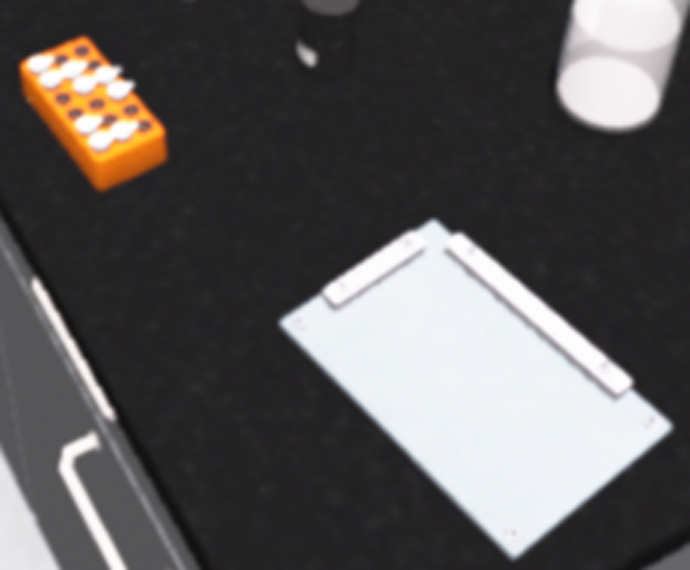

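The crops confirm the corner, with the long fence on the far (+x) side and the short fence on the left (+y) side. The measured plate is 120.5×180 mm and the block 50.6×104.4 mm, matching the given sizes.

- **Fixture:** (517.2, 6.4) mm, turned 9.86°
- **Block:** (418, 279) mm, turned 4.15°
- **Block target:** about (534, 32) mm

I'll grip across the 49 mm width, keeping the fingertips more than 10 mm above the block's underside so they clear the fence.

>>> apply_moves --rows "2.56 -2.99 -0.8 -7.0; 5.12 -5.98 -1.6 -14.0; 7.68 -8.97 -2.4 -21.0; 10.24 -11.96 -3.2 -28.0; 12.8 -14.95 -4.0 -35.1" --claw 1

```text
clock: 0.52
tcp_pos: [0.2902, 0.4266, 0.1986]
eef_rot: [0.431, 0.902, -0.0, 0.0]
contact_force: [0.6, 0.7, 0.7]
width: 0.996
grip_force: 0.0
```

>>> apply_moves --rows "2.56 -2.99 -0.8 -7.0; 5.12 -5.98 -1.6 -14.0; 7.68 -8.97 -2.4 -21.0; 10.24 -11.96 -3.2 -28.0; 12.8 -14.95 -4.0 -35.1"

```text
clock: 0.93
tcp_pos: [0.4183, 0.277, 0.1588]
eef_rot: [0.683, 0.73, -0.0, -0.0]
contact_force: [0.6, 0.6, 0.8]
width: 0.999
grip_force: 0.0
```

>>> apply_moves --rows "0 0 0 0; 0 0 0 0; 0 0 0 0"

```text
clock: 1.18
tcp_pos: [0.4174, 0.2788, 0.1591]
eef_rot: [0.681, 0.732, -0.0, -0.0]
contact_force: [-0.1, 0.9, -0.3]
width: 0.998
grip_force: 0.0
```

Run:
```python
from h import *
from workcell import get_state
from scipy.spatial.transform import Rotation as R
s=get_state(); y=R.from_quat(s["eef_rot"]).apply([0,1,0]); print(s["clock"],s["tcp_pos"],np.degrees(np.arctan2(y[1],y[0])),s["contact_force"],s["qpos"])
im=viewer.snapshot("scene")[:,:,::-1]; cv2.imwrite("pics/s1.png",im)
```

```text
1.1833 [0.41737148 0.27878569 0.1591226 ] 4.186089891522782 [-0.07005182  0.9149966  -0.28169506] [ 5.88495589e-01  1.80295939e-01 -4.08449968e-01  9.82721803e-01
  6.20123822e-04  2.08623075e+00]
```

View pics/s1.png

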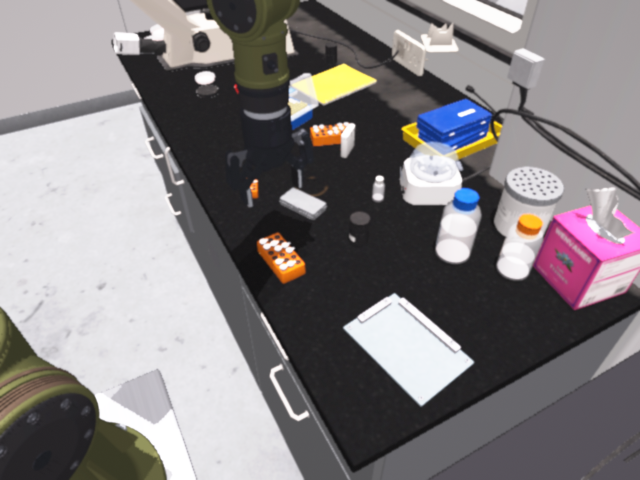

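The open gripper hangs above the block with its fingers straddling it, near (275,190), and nothing has been disturbed. Next I'll go down to z = 0.020 and close.

>>> apply_moves --rows "0 0 -3 0; 0 0 -6 0; 0 0 -9 0; 0 0 -12 0; 0 0 -13.9 0"

```text
clock: 1.65
tcp_pos: [0.4155, 0.2797, 0.0181]
eef_rot: [0.679, 0.734, -0.001, -0.0]
contact_force: [-0.8, -0.4, -0.8]
width: 0.998
grip_force: 0.0
```

>>> apply_moves --rows "0 0 0 0; 0 0 0 0; 0 0 0 0; 0 0 0 0; 0 0 0 0" --claw -1

```text
clock: 2.07
tcp_pos: [0.4188, 0.2802, 0.0223]
eef_rot: [0.681, 0.733, 0.002, 0.0]
contact_force: [-0.5, 1.2, 5.5]
width: 0.562
grip_force: 62.7
```

>>> apply_moves --rows "0 0 0 0; 0 0 0 0; 0 0 0 0; 0 0 0 0; 0 0 0 0"

```text
clock: 2.48
tcp_pos: [0.4189, 0.2803, 0.0223]
eef_rot: [0.681, 0.733, 0.002, -0.0]
contact_force: [-1.6, 1.2, 7.1]
width: 0.56
grip_force: 63.0
```

>>> apply_moves --rows "0 0 1 0; 0 0 3 0; 0 0 5 0; 0 0 7 0; 0 0 9 0"

```text
clock: 2.9
tcp_pos: [0.4175, 0.2786, 0.1122]
eef_rot: [0.681, 0.732, 0.0, 0.0]
contact_force: [0.2, 0.2, -1.6]
width: 0.561
grip_force: 62.6
```

>>> apply_moves --rows "0 0 0 0; 0 0 0 0; 0 0 0 0; 0 0 0 0; 0 0 0 0"

```text
clock: 3.32
tcp_pos: [0.4168, 0.2782, 0.1092]
eef_rot: [0.681, 0.732, -0.001, -0.0]
contact_force: [-0.6, -0.2, -2.6]
width: 0.561
grip_force: 62.7
```

Run:
```python
from h import *
im=viewer.snapshot("scene")[:,:,::-1]; cv2.imwrite("pics/s2.png",cv2.resize(im[130:330,180:430],None,fx=3,fy=3,interpolation=cv2.INTER_CUBIC))
```

```text
(no output)
```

View pics/s2.png

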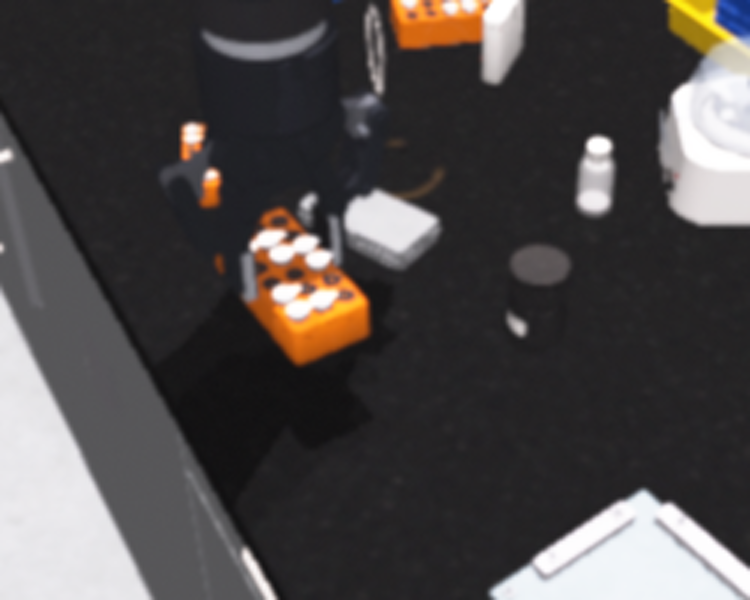

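The block is held level in the fingers, and the pot and case haven't been touched. Next I'll carry it to 8 mm short of each fence.

>>> apply_moves --rows "1.4 -3.2 0 1; 2.8 -6.4 0 2; 4.2 -9.7 0 3; 5.6 -12.9 0 4; 6.9 -16 0 5"

```text
clock: 3.78
tcp_pos: [0.4867, 0.1171, 0.1097]
eef_rot: [0.648, 0.762, -0.0, -0.0]
contact_force: [0.1, 0.8, -2.1]
width: 0.562
grip_force: 62.7
```

>>> apply_moves --rows "1.4 -3.2 0 0.4; 2.8 -6.4 0 0.7; 4.1 -9.5 0 0.7; 4.1 -9.5 0 0.7; 4.1 -9.5 0 0.7"

```text
clock: 4.2
tcp_pos: [0.5277, 0.0223, 0.1095]
eef_rot: [0.645, 0.764, -0.0, -0.0]
contact_force: [-0.8, -0.2, -2.5]
width: 0.565
grip_force: 62.7
```

>>> apply_moves --rows "0 0 -2 0; 0 0 -4 0; 0 0 -6 0; 0 0 -6.5 0; 0 0 -6.5 0"

```text
clock: 4.62
tcp_pos: [0.5252, 0.0248, 0.0435]
eef_rot: [0.643, 0.766, -0.001, -0.002]
contact_force: [0.5, -0.6, -2.3]
width: 0.561
grip_force: 62.7
```

```bash
cat > look.py <<'E'
from h import *
from workcell import get_state
from scipy.spatial.transform import Rotation as R
import sys
s=get_state(); y=R.from_quat(s["eef_rot"]).apply([0,1,0]); z=R.from_quat(s["eef_rot"]).apply([0,0,1])
print(s["clock"],s["tcp_pos"]*1000,np.degrees(np.arctan2(y[1],y[0])),z,s["contact_force"],s["wrist_torque"])
im=viewer.snapshot("scene")[:,:,::-1]; t=viewer.snapshot("top")[:,:,::-1]
a=cv2.resize(im[250:410,320:480],(480,480),interpolation=cv2.INTER_CUBIC)
b=cv2.resize(t[170:290,400:480],(320,480),interpolation=cv2.INTER_CUBIC)
cv2.imwrite(f"pics/{sys.argv[1]}.png",np.hstack([a,b]))
cv2.imwrite(f"pics/{sys.argv[1]}_t.png",t);cv2.imwrite(f"pics/{sys.argv[1]}_s.png",im)
E
python3 look.py s3
```

```text
4.6167 [525.19828991  24.75417829  43.45546693] 9.953281717752576 [-4.66342888e-03  7.92378464e-05 -9.99989123e-01] [ 0.5178733  -0.59149893 -2.25615802] [ 0.00608262  0.05146394 -0.02389076]
```

View pics/s3.png

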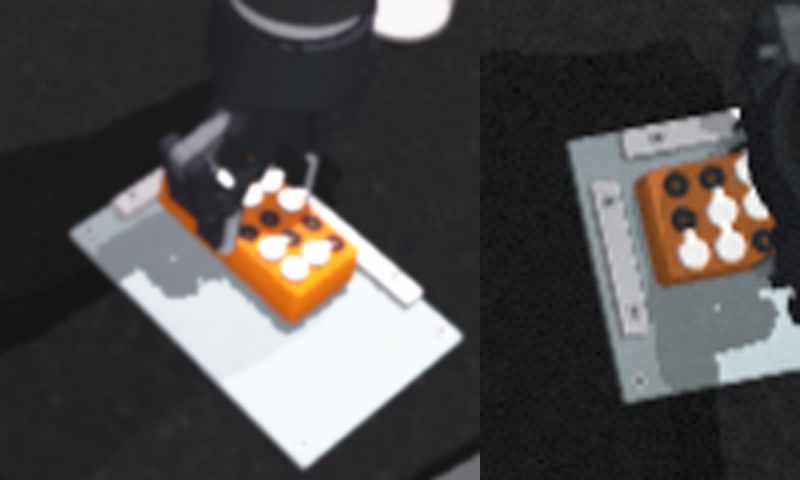

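The block sits above the plate, inside both fences with small gaps and parallel to them. I'll lower it onto the plate.

>>> apply_moves --rows "0 0 -0.5 0; 0 0 -1.0 0; 0 0 -1.3 0; 0 0 -1.5 0; 0 0 -1.5 0"

```text
clock: 5.13
tcp_pos: [0.5277, 0.0238, 0.0304]
eef_rot: [0.644, 0.765, 0.0, 0.0]
contact_force: [1.6, -0.4, -1.4]
width: 0.564
grip_force: 62.8
```

>>> apply_moves --rows "0 0 -0.1 0; 0 0 -0.2 0; 0 0 -0.2 0; 0 0 -0.2 0"

```text
clock: 5.47
tcp_pos: [0.5277, 0.0238, 0.0303]
eef_rot: [0.644, 0.765, 0.0, 0.0]
contact_force: [-8.3, -0.5, 19.9]
width: 0.566
grip_force: 65.1
```

Contact with the plate came at TCP z = 30.3 mm, as expected. I'll ease the down-force and slide towards the short fence.

>>> apply_moves --rows "0 0 0.13 0; -0.03 0.20 0.13 0; -0.07 0.39 0.13 0; -0.10 0.59 0.13 0; -0.10 0.59 0.13 0"

```text
clock: 5.88
tcp_pos: [0.5279, 0.0291, 0.0303]
eef_rot: [0.644, 0.765, -0.0, 0.002]
contact_force: [-0.9, -3.6, 6.6]
width: 0.564
grip_force: 63.6
```

>>> apply_moves --rows "-0.02 0.1 0 0; -0.03 0.2 0 0; -0.05 0.3 0 0; -0.05 0.3 0 0; -0.05 0.3 0 0"

```text
clock: 6.3
tcp_pos: [0.5278, 0.0305, 0.0303]
eef_rot: [0.644, 0.765, -0.001, 0.003]
contact_force: [0.3, -9.5, 5.6]
width: 0.562
grip_force: 63.5
```

Short-fence contact: 9.5 N, with the fixture-frame y about 22. Next I'll slide along fixture +x to the long fence.

>>> apply_moves --rows "0.15 0.03 0 0; 0.30 0.05 0 0; 0.45 0.08 0 0; 0.60 0.10 0 0; 0.60 0.10 0 0"

```text
clock: 6.72
tcp_pos: [0.5281, 0.0305, 0.0304]
eef_rot: [0.644, 0.765, -0.005, -0.0]
contact_force: [-15.8, -12.9, 27.9]
width: 0.563
grip_force: 65.9
```

>>> apply_moves --rows "0.1 0.02 0 0; 0.2 0.03 0 0; 0.2 0.03 0 0; 0.2 0.03 0 0; 0.2 0.03 0 0"

```text
clock: 7.13
tcp_pos: [0.5282, 0.0306, 0.0304]
eef_rot: [0.644, 0.765, -0.006, -0.001]
contact_force: [-22.4, -13.3, 33.5]
width: 0.562
grip_force: 66.6
```

```bash
python3 look.py s4
```

```text
7.1333 [528.2121199   30.55571139  30.37078107] 9.773480484358931 [-0.00946985 -0.00755358 -0.99992663] [-22.37539864 -13.31288915  33.5237815 ] [-2.57173352  4.47942219  0.05885834]
```

View pics/s4.png

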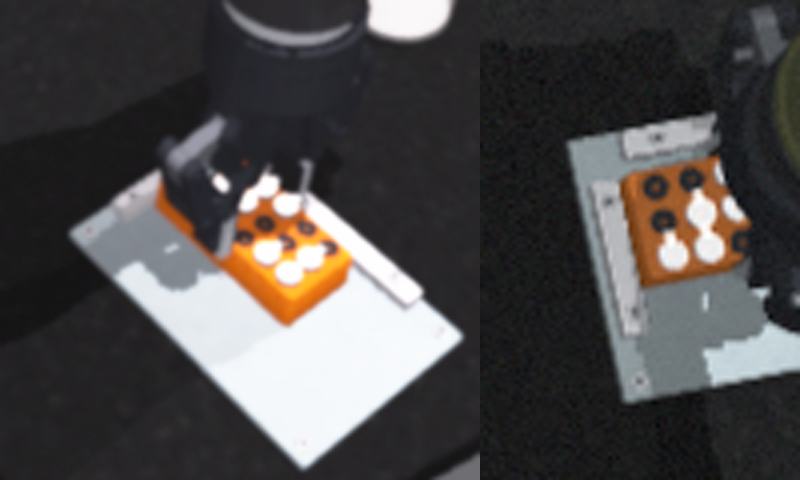

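The block is flush on the short fence but stuck about 5 mm short of the long fence. The vertical load rose together with the x push, so friction is jamming it. I'll back off, raise it 3–4 mm (still below the fence top), move over in the air, then lower it.

>>> apply_moves --rows "-0.4 -0.2 0.1 0; -0.7 -0.4 0.3 0; -0.7 -0.4 0.5 0; -0.7 -0.4 0.5 0"

```text
clock: 7.57
tcp_pos: [0.5274, 0.0302, 0.0346]
eef_rot: [0.644, 0.765, 0.0, -0.0]
contact_force: [0.7, -0.4, -1.8]
width: 0.562
grip_force: 62.8
```

>>> apply_moves --rows "0.15 0.03 0 0; 0.30 0.05 0 0; 0.45 0.08 0 0; 0.60 0.10 0 0; 0.60 0.10 0 0"

```text
clock: 7.98
tcp_pos: [0.5338, 0.0313, 0.0345]
eef_rot: [0.644, 0.765, 0.0, 0.0]
contact_force: [0.1, -0.7, -2.2]
width: 0.562
grip_force: 62.8
```

>>> apply_moves --rows "0.1 0.02 0 0; 0.2 0.03 0 0; 0.2 0.03 0 0; 0.2 0.03 0 0"

```text
clock: 8.32
tcp_pos: [0.5352, 0.0313, 0.0346]
eef_rot: [0.644, 0.765, 0.0, 0.0]
contact_force: [0.4, 0.2, -1.8]
width: 0.564
grip_force: 62.8
```

>>> apply_moves --rows "0.1 0.02 0 0; 0.1 0.02 0 0; 0.2 0.03 0 0; 0.2 0.03 0 0; 0.2 0.03 0 0"

```text
clock: 8.73
tcp_pos: [0.536, 0.0315, 0.0342]
eef_rot: [0.644, 0.765, -0.001, -0.001]
contact_force: [-4.7, -0.1, -1.0]
width: 0.562
grip_force: 62.9
```

Long-fence contact at x_f ≈ 23. Now I'll lower it onto the plate.

>>> apply_moves --rows "0 0 -0.1 0; 0 0 -0.2 0; 0 0 -0.3 0; 0 0 -0.4 0; 0 0 -0.45 0"

```text
clock: 9.15
tcp_pos: [0.5361, 0.0312, 0.0304]
eef_rot: [0.644, 0.765, -0.001, -0.0]
contact_force: [-9.0, -1.6, 11.8]
width: 0.561
grip_force: 64.3
```

>>> apply_moves --rows "0 0.1 0 0; 0 0.2 0 0; -0.02 0.3 0 0; -0.02 0.3 0 0; -0.02 0.3 0 0"

```text
clock: 9.57
tcp_pos: [0.5361, 0.0317, 0.0304]
eef_rot: [0.644, 0.765, -0.003, 0.002]
contact_force: [-6.6, -8.8, 6.3]
width: 0.565
grip_force: 63.7
```

>>> apply_moves --rows "0 0 0.05 0; -0.02 0.1 0.05 0; -0.03 0.2 0.05 0; -0.03 0.2 0.05 0; -0.03 0.2 0.05 0"

```text
clock: 9.98
tcp_pos: [0.536, 0.032, 0.0306]
eef_rot: [0.644, 0.765, -0.004, 0.003]
contact_force: [-4.6, -16.1, 2.7]
width: 0.56
grip_force: 63.2
```

>>> apply_moves --rows "0.1 0.02 0.05 0; 0.2 0.03 0.05 0; 0.2 0.03 0.1 0; 0.2 0.03 0.1 0; 0.2 0.03 0.1 0"

```text
clock: 10.4
tcp_pos: [0.5361, 0.0321, 0.0308]
eef_rot: [0.645, 0.765, -0.005, 0.002]
contact_force: [-7.1, -15.4, 1.7]
width: 0.563
grip_force: 63.2
```

```bash
python3 look.py s5
```

```text
10.4 [536.07846334  32.0635396   30.76314664] 9.736486860274882 [-0.00427686 -0.01038753 -0.9999369 ] [ -7.05979458 -15.38281285   1.70558914] [-3.23906641  1.55370028 -0.03545187]
```

View pics/s5.png

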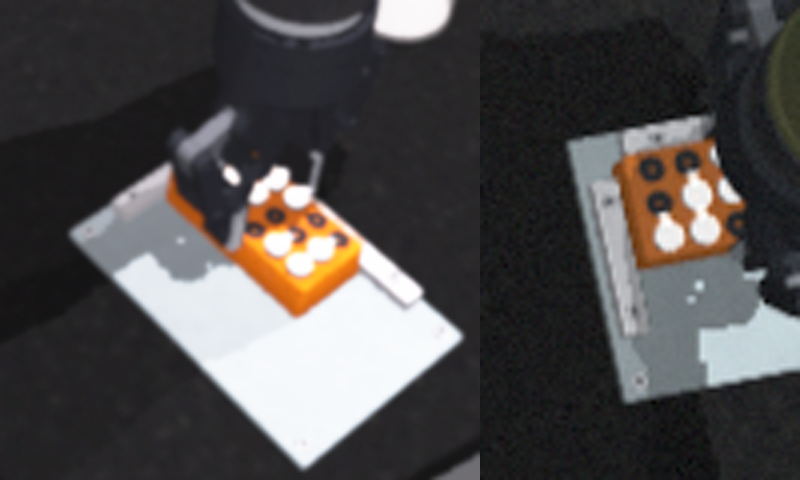

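Both gaps are now closed: the long side is on the long fence and the end on the short one, at about 10 N in x and 14 N in y. I'll add some x push so short-fence friction can't hide the long-fence contact.

>>> apply_moves --rows "0.1 0.02 0 0; 0.2 0.03 0 0; 0.3 0.05 0 0; 0.3 0.05 0 0; 0.3 0.05 0 0"

```text
clock: 10.92
tcp_pos: [0.5362, 0.0321, 0.0308]
eef_rot: [0.645, 0.765, -0.007, 0.0]
contact_force: [-16.1, -17.0, 12.6]
width: 0.563
grip_force: 64.3
```

>>> apply_moves --rows "0 0 0 0; 0 0 0 0; 0 0 0 0; 0 0 0 0; 0 0 0 0"

```text
clock: 11.33
tcp_pos: [0.5362, 0.0321, 0.0308]
eef_rot: [0.645, 0.764, -0.007, 0.0]
contact_force: [-17.2, -16.8, 11.6]
width: 0.565
grip_force: 64.2
```

Run:
```python
from h import *
from workcell import get_state
from scipy.spatial.transform import Rotation as R
s=get_state(); r=R.from_quat(s["eef_rot"]); y=r.apply([0,1,0]); th=np.radians(9.86)
M=np.array([[np.cos(th),np.sin(th)],[-np.sin(th),np.cos(th)]])
print(s["clock"],"tcp fix mm",M@(s["tcp_pos"][:2]*1000-[517.2,6.4]),"z",s["tcp_pos"][2],"F fix",M@s["contact_force"][:2],s["contact_force"][2],np.degrees(np.arctan2(y[1],y[0])),r.apply([0,0,1]),abs(s["joint_velocities"]).max())
im=viewer.snapshot("top")[:,:,::-1].copy(); i0=cv2.imread("pics/top0.png")
# long-side lower edge & end edge of block seen in top view, via orange mask
h=cv2.cvtColor(im,cv2.COLOR_BGR2HSV); o=((h[:,:,0]<20)&(h[:,:,1]>140)&(h[:,:,2]>60)).astype(np.uint8); o[:, :430]=0; o[:190]=0;o[240:]=0
o=cv2.morphologyEx(o,cv2.MORPH_CLOSE,np.ones((5,5))); k=biggest(o,(445,222))
p=(ray("top",k,.034)*1000-[517.2,6.4])@M.T; print("block outline fixture frame: x",p[:,0].min(),p[:,0].max(),"ymax",p[:,1].max())
for nm,(a,b,c,d) in {"case":(195,255,215,290),"pot":(170,215,315,355)}.items(): print(nm,"mean change",np.abs(im[a:b,c:d].astype(int)-i0[a:b,c:d]).mean())
```

```text
11.3333 tcp fix mm [23.1213234  22.03435238] z 0.03075778089690059 F fix [-19.78537619 -13.64958852] 11.576852710013217 9.725121780578636 [-0.00893085 -0.01127178 -0.99989659] 0.0007990240956955687
block outline fixture frame: x -4.780294981712266 45.66463867052655 ymax 77.55234980569313
case mean change 4.067407407407408
pot mean change 3.1055555555555556
```

The block's outer face reads x = 45.7 mm against the fence plane at 46. I'll ease the vertical load so plate friction carries less of the push, then hand in.

>>> apply_moves --rows "0 0 0.04 0; 0 0 0.08 0; 0 0 0.08 0; 0 0 0.08 0; 0 0 0.08 0"

```text
clock: 11.8
tcp_pos: [0.5362, 0.0321, 0.0308]
eef_rot: [0.645, 0.765, -0.007, 0.0]
contact_force: [-14.2, -16.5, 4.6]
width: 0.56
grip_force: 63.5
```

>>> apply_moves --rows "0 0 0 0; 0 0 0 0; 0 0 0 0; 0 0 0 0; 0 0 0 0"

```text
clock: 12.22
tcp_pos: [0.5362, 0.0321, 0.0308]
eef_rot: [0.645, 0.764, -0.007, 0.0]
contact_force: [-14.0, -16.8, 6.3]
width: 0.564
grip_force: 63.5
```

```bash
python3 -c "
from workcell import order
print(order.sign_off())"
```

```text
the job is handed in; nothing more can be done
None
```

I seated the block in the fixture corner and handed the job in at about 12 s, still gripped at 63 N and pushed at about 17 N toward the long fence and 14 N toward the short one (wrist-force readings); the hand-in gave no verdict.

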